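# Square the first biscuit into the corner of the dish

## Robot

A 6-joint arm with a two-finger parallel gripper is mounted at the origin on a cart in front of the work surface, level with it; the furniture and walls round the work are solid. World frame = base frame: x ahead of the robot, y to its left, z up, the work surface at z = 0. Lengths are in m, angles in rad, forces in N, time in s.
With the tool pointing down it reaches from about 0.375 to 0.925 m from the base axis. Payload 5.7 kg.
Tool frame: the origin (TCP) lies midway between the tips of the shut fingers; the grasp point (between the pads) lies 19 mm behind it; z points along the fingers, y is the line along which they close (so a half turn about z gives the same grasp; the last joint's range is limited). The gripper opens to 85 mm and grips with 20 to 120 N. Pads are 22 mm wide; open, the fingers measure 114 mm over their backs; the gripper's body (76 mm by 85 mm) begins 54 mm behind the grasp point. The pads swing forward as they close: fully open they stand 13 mm farther back than shut.
Start: joints at [1.093, 0.359, 1.51, -0, 1.272, -0.115], TCP at [0.213, 0.561, 0.231] pointing down, gripper open.
Joint ranges: [-2.97, 2.97], [-1.01, 2.36], [0.21, 2.38], [-0.96, 4.11], [0.2, 2.71], [-2.98, 2.98]. Speed limits (rad/s): [2.39, 2.39, 3.14, 3.14, 3.14, 3.14].

## Interface

Orientations are given as a unit quaternion [x, y, z, w].
In Python, from workcell import ctrl gives the robot as it stands.
- The arm moves only by the tool jog_arm, never from a script. Its argument "deltas" is a list of rows, each a list of 4 numbers: the shift along the tool's x, y, z in mm, then the turn about the tool's z in rad. A call has 1 to 8 rows; each row is the pose to reach, as a shift and turn from the pose commanded when the call began, along the tool's axes at that moment; what a row does not reach only later rows make up. A row lasts 1/12 s, in which the tool goes at most 41.7 mm and 7.16 degrees, less where a joint would pass 70% of its speed; a pose out of reach is approached as far as the arm can. A call with a gripper value outside its range is refused whole. "gripper" is the gripper's target within -1 to 1 (shut at 1, half-way at 0, fully open at -1), set as the call begins (left out, the last holds). The fingers move at their own pace and stop on an object; "force" is the grip in N (left out, the last holds). Time passes only in rows, so rows that repeat a pose let the fingers close. It gives the time, the measured TCP pose, the force, the opening and the grip force at its end, in the units of the state.
- ctrl.get_obs(): the state, without advancing time (a new reading comes with each control period).
- ctrl.grab_frame(name): name is "scene" or "side" or "wrist"; returns a dict with "img" (420x560x3 uint8, red, green, blue), "intrinsics" (3x3 intrinsics, pixels), "dist" ([k1, k2, p1, p2, k3] as OpenCV has them; the pictures are not rectified), "origin" and "orientation" of the camera in the world. Camera axes: x right, y down, z forward; pixel columns grow to the right and rows downward; lengths in m; the calibration is good to about 2 mm. A picture is of the moment at which its call begins. There is no depth.
- ctrl.finish_job(): hands the job in; it is judged then, once.
The state is a dict: "t": time; "joint_positions": joint angles; "joint_vel": joint speeds; "effort": joint torques, N m; "ee_pos": TCP position; "tcp_rot": TCP orientation; "contact_force": force on the tool from outside, world axes, zero at the start; "ft_torque": the same for the moment, N m; "finger_gap": opening from 0.0 (shut) to 1.0 (fully open); "grasp_force": force on a finger pad.
Only numpy, scipy, OpenCV 4.12 (cv2) and the standard library are available. Lean on these libraries where they do the work, as an engineer would, in place of code of your own. Each camera call takes 0.05 s, during which the arm holds its last target. There are 200 camera calls.

## Task

The baking dish will be lined with four brittle biscuits that only just fit. Take the bench scraper from its wooden block and with the flat of its blade nudge the askew biscuit in the dish square against the far wall, then slide it along that wall into the far left corner until it is tight against the left wall too, each time keeping it lightly pressed for about a second (some 5 N; it snaps at 12 N), with no finger on it and without shoving the dish. Then stand the scraper back fully down in its block and let go, leaving everything else as it was.

Things in the scene. Friction and masses are not known exactly. Their poses are not given: they have to be found in the camera images.
- dish: White stoneware baking dish, loose, 2.2 kg. Inside about 180 mm (its x) by 235 mm (its y), hand-cast and true only to 5 mm, so feel for the walls: upright, 8 mm thick, top 36 mm above the worktop. Floor's upper face at 8 mm. An ear sticks out 23 mm at each y end. Origin: centre of underside. x points away from the robot (within 0.2 rad), y to its left: far left corner = +x +y.
- biscuit: Biscuit to be squared up: plain tan sheet with small holes, about 88 mm (x) by 114 mm (y), 8 mm thick, 60 g, loose on the dish floor, up to 0.2 rad askew, 14 to 41 mm short of its place along both dish axes. Origin: centre of underside, z up; when home its x and y lie along the dish's. Slides on less than 1 N; snaps if the scraper presses on it with 12 N.
- scraper: Bench scraper standing in its block, 160 g: upright steel blade 70 mm wide (y), 3 mm thick (x), 75 mm from lower edge to handle; above it a dark wooden bar handle, flat-sided, 26 mm thick (x), 88 mm long (y), 26 mm high, its middle 88 mm above the lower edge. Origin: middle of the blade's lower edge, z up to the handle. It may lean 0.08 rad in the slot.
- stand: Pale wooden block fixed to the worktop, 60 mm (x) by 104 mm (y), 46 mm high, with a slot along its y for the scraper's blade: 78 mm long, 5 mm wide, floor 10 mm above the worktop, mouth flared to 18 mm wide over the top 10 mm. Origin: centre of underside; with the scraper home its lower edge lies 10 mm above this origin and the two x axes agree or oppose.
- honey_jar: Bystander: glass honey jar with a grey lid, 58 mm wide, 95 mm tall, left of the dish. Origin: underside. (Surroundings: above the back half of the worktop, from about x = 0.6 m on, wall cabinets and at the left a cooker hood hang from 0.58 m up; a microwave stands behind the dish.)
- espresso_cup: Bystander: small patterned cup, 49 mm tall, between the dish and the block. Origin: underside.
- small_tin: Bystander: closed food tin, 57 mm wide, 72 mm tall, at the left near the front edge. Origin: underside.
- candle: Bystander: small round candle in a tin cup, 38 mm wide, 15 mm high, on the worktop between the dish and the block, near the front edge. Origin: underside.

How it is judged:
On the way, in this order (a step that is already met when the one before it is completed fails the run):
1. the scraper is lifted out of its block (z of scraper in the frame of stand above 0.05 m), for 0.2 s.
2. the flat of the blade holds the biscuit lightly pressed (over 3 N), square, against the far wall (x of biscuit in the frame of dish above 0.04575 m and angle between the x axis of biscuit and the x axis of dish, either way round below 0.02 rad and z of biscuit in the frame of dish below 0.011 m and angle between biscuit's own z axis and vertical below 0.03 rad and angle between the x axis of scraper and the x axis of dish, either way round below 0.35 rad and contact force between biscuit and scraper above 3 N), for 0.4 s.
3. the flat of the blade holds the biscuit lightly pressed (over 3 N) into the corner, against both walls: tight against the left wall, still tight along the far wall (x of biscuit in the frame of dish above 0.04575 m and y of biscuit in the frame of dish above 0.0565 m and angle between the x axis of biscuit and the x axis of dish, either way round below 0.02 rad and z of biscuit in the frame of dish below 0.011 m and angle between biscuit's own z axis and vertical below 0.03 rad and angle between the x axis of scraper and the y axis of dish, either way round below 0.35 rad and contact force between biscuit and scraper above 3 N), for 0.4 s.
At the end, for the whole second after the job is handed in: The biscuit lies flat on the dish floor in the far left corner, within 2 mm of touching the far wall and the left wall and square to them within 0.02 rad; the scraper stands in its block, blade fully down in the slot (within 6 mm) and upright; everything is released and at rest (x of biscuit in the frame of dish above 0.04575 m and y of biscuit in the frame of dish above 0.0565 m and angle between the x axis of biscuit and the x axis of dish, either way round below 0.02 rad and z of biscuit in the frame of dish below 0.011 m and angle between biscuit's own z axis and vertical below 0.03 rad and linear speed of biscuit below 0.01 m/s and z of scraper in the frame of stand below 0.016 m and horizontal distance between scraper and stand below 0.01 m and angle between scraper's own z axis and vertical below 0.12 rad and angle between the x axis of scraper and the x axis of stand, either way round below 0.15 rad and linear speed of scraper below 0.02 m/s).
It fails at once if the biscuit is pressed with 12 N or more by the scraper (it snaps) (contact force between biscuit and scraper above 12 N).
It fails at once if the fingers or the arm touch the biscuit (contact force between biscuit and the fingers above 0.3 N or contact force between biscuit and the arm above 0.3 N).
It fails at once if the biscuit is tipped up or lifted off the dish floor (angle between biscuit's own z axis and vertical above 0.15 rad or z of biscuit in the frame of dish above 0.03 m).
It fails at once if the dish is shoved more than 15 mm (distance of dish from where it was at the start of the episode above 0.015 m).
It fails at once if a bystander is moved more than 20 mm (distance of any of honey_jar, candle, espresso_cup, small_tin from where it was at the start of the episode above 0.02 m).
It also fails if it takes over 72 s, if anything falls off the work surface, if the arm or the gripper's body presses on something with over 40 N, if the wrist force passes 120 N, or if a joint passes its speed limit or range.

## Working session

There is one attempt and no reset: what is moved stays moved. The work goes in short steps, Python scripts to look and compute and a tool call to move; the robot and the scene stay as the last step left them, time stands still between calls to the robot, and variables do not carry over. Pictures are saved under pics/ and viewed, at most 11 in all, crops included, and the job is handed in when it is done.

Besides the shell and the picture viewer there is one more tool, called after "Emit:" by a JSON object that holds its "api" and its "payload". jog_arm: Moves the arm, as the interface text tells. Its arguments: {"type":"object","properties":{"deltas":{"type":"array"},"gripper":{"type":"number"},"force":{"type":"number"}},"required":["deltas"]}

```bash
mkdir -p pics; ls; cat > h.py <<'E'
import numpy as np, cv2
from scipy.spatial.transform import Rotation as R
from workcell import ctrl
def grab(n,save=None):
    f=ctrl.grab_frame(n)
    if save: cv2.imwrite('pics/'+save,f['img'][:,:,::-1])
    return f
def ray(f,uv):
    p=cv2.undistortPoints(np.array(uv,float).reshape(-1,1,2),np.array(f['intrinsics']),np.array(f['dist'])).reshape(-1,2)
    d=np.c_[p,np.ones(len(p))]
    return np.array(f['origin']),R.from_quat(f['orientation']).apply(d)
def onz(f,uv,z):
    o,d=ray(f,uv); return o+d*((z-o[2])/d[:,2])[:,None]
def pix(f,P):
    r=R.from_quat(f['orientation']).inv(); p=r.apply(np.atleast_2d(P)-np.array(f['origin']))
    return cv2.projectPoints(p,np.zeros(3),np.zeros(3),np.array(f['intrinsics']),np.array(f['dist']))[0].reshape(-1,2)
def tri(f1,u1,f2,u2):
    o1,d1=ray(f1,u1);o2,d2=ray(f2,u2);d1=d1[0];d2=d2[0]
    s=np.linalg.lstsq(np.c_[d1,-d2],o2-o1,rcond=None)[0]
    return (o1+d1*s[0]+o2+d2*s[1])/2, np.linalg.norm(o1+d1*s[0]-o2-d2*s[1])
E
cat > a.py <<'E'
from h import *
import pickle
fs={n:grab(n) for n in('scene','side')}
pickle.dump(fs,open('f0.pkl','wb'))
for n,f in fs.items():
    cv2.imwrite(f'pics/{n}0.png',cv2.resize(f['img'][:,:,::-1],(800,600),interpolation=cv2.INTER_CUBIC))
    print(n,f['origin'],f['orientation'],f['intrinsics'][0][0])
o=ctrl.get_obs();print(o['t'],o['ee_pos'],o['tcp_rot'],R.from_quat(o['tcp_rot']).as_matrix().round(2))
E
python3 a.py
```

```text
pics
scene [-0.04050535 -0.77265962  0.49049323] [ 0.79879163 -0.29609005  0.17316822 -0.49424223] 394.47331536633243
side [ 0.25840956 -1.04540109  0.53063733] [ 0.83440737 -0.12439809  0.07101773 -0.53220855] 442.6139958761337
0.1 [0.21265699 0.5603616  0.23052946] [ 1.80417426e-01  9.83589752e-01 -8.31434426e-04 -2.46864295e-04] [[-0.93  0.35 -0.  ]
 [ 0.35  0.93 -0.  ]
 [ 0.   -0.   -1.  ]]
```

View pics/scene0.png

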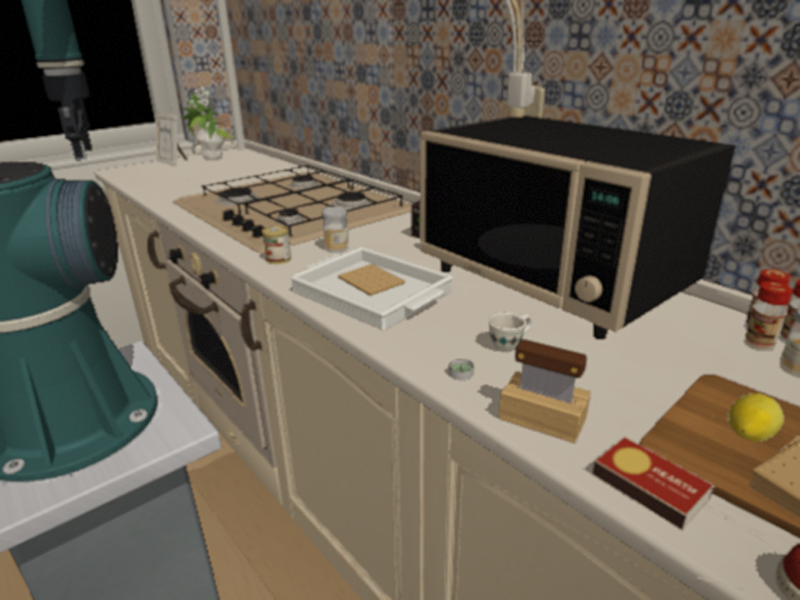

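View pics/side0.png

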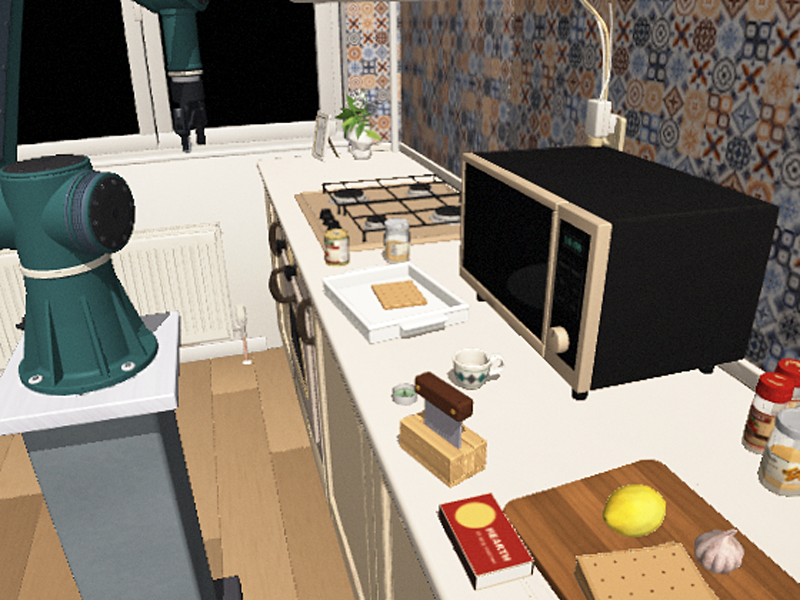

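Scene view shows the dish near (372,285) with the tan biscuit at (371,278), the block at (545,405) with the handle at (550,359), the cup at (507,330), the candle at (461,369), the tin at (277,245) and the jar at (335,230). In the side view the handle is at (444,396), the dish at (395,300) and the biscuit at (399,294).

```bash
cat > b.py <<'E'
from h import *
import pickle
fs=pickle.load(open('f0.pkl','rb'));a,b=fs['scene'],fs['side'];k=.7
def T(n,u,v): 
    p,e=tri(a,np.array(u)*k,b,np.array(v)*k);print(n,p.round(4),e.round(4))
T('handle',(550,359),(444,396))
T('biscuit',(371,278),(399,294))
T('cup',(507,332),(472,368));T('candle',(461,368),(404,393))
for n,f,c in(('sc',a,[(293,283),(384,318),(450,282),(363,252)]),('sd',b,[(323,281),(373,334),(468,304),(411,263)])):
    p=onz(f,np.array(c)*k,.036)[:,:2];print(n,'dish',p.round(3).tolist(),p.mean(0))
for n,f,c in(('sc',a,[(339,278),(371,293),(404,279),(372,264)]),('sd',b,[(372,287),(379,307),(427,303),(415,282)])):
    p=onz(f,np.array(c)*k,.016)[:,:2];print(n,'bisc',p.round(3).tolist(),p.mean(0))
print('block',onz(a,np.array([(503,388),(577,412),(589,392)])*k,.046).round(3).tolist(),onz(b,np.array([(400,428),(456,464),(486,448)])*k,.046).round(3).tolist())
print('hl',onz(a,np.array([(517,357),(582,369)])*k,.088+.01).round(3).tolist(),onz(b,np.array([(416,383),(466,410)])*k,.098).round(3).tolist())
T('jar',(335,212),(398,225));T('tin',(277,234),(337,233))
E
python3 b.py
```

```text
handle [ 0.4931 -0.4279  0.0955] 0.0014
biscuit [0.5801 0.0657 0.0128] 0.0011
cup [ 0.5956 -0.276   0.0302] 0.0021
candle [ 0.485  -0.2815  0.0114] 0.0003
sc dish [[0.426, 0.108], [0.469, -0.116], [0.651, -0.089], [0.62, 0.144]] [0.5413321  0.01167419]
sd dish [[0.438, 0.124], [0.477, -0.129], [0.673, -0.068], [0.636, 0.163]] [0.55604517 0.02236754]
sc bisc [[0.529, 0.105], [0.535, 0.007], [0.623, 0.013], [0.622, 0.117]] [0.57709508 0.06025133]
sd bisc [[0.535, 0.108], [0.524, 0.011], [0.617, 0.0], [0.627, 0.106]] [0.57570163 0.05639968]
block [[0.455, -0.387, 0.046], [0.485, -0.481, 0.046], [0.532, -0.468, 0.046]] [[0.441, -0.409, 0.046], [0.484, -0.497, 0.046], [0.53, -0.48, 0.046]]
hl [[0.461, -0.4, 0.098], [0.499, -0.471, 0.098]] [[0.469, -0.391, 0.098], [0.507, -0.467, 0.098]]
jar [0.6407 0.2749 0.088 ] 0.0031
tin [0.5043 0.3048 0.0675] 0.0099
```

```bash
cat > go.py <<'E'
import sys
from h import *
def head(o): 
    m=R.from_quat(o['tcp_rot']).as_matrix(); return np.arctan2(m[1,1],m[0,1]),m
# usage: go.py x y z heading(of tool y)
if __name__=='__main__':
    o=ctrl.get_obs();h,m=head(o);t=np.array([float(v) for v in sys.argv[1:4]])
    print('t',o['t'],'p',np.round(o['ee_pos'],4),'h',round(h,4),'F',np.round(o['contact_force'],2))
    d=m.T@(t-o['ee_pos'])*1000
    a=-(float(sys.argv[4])-h); a=(a+np.pi)%(2*np.pi)-np.pi
    print('delta',d.round(1),'turn',round(a,3))
E
python3 go.py .5 .03 .35 .18
python3 -c "
from h import *
from go import head
f=grab('wrist');o=ctrl.get_obs();h,m=head(o)
print('cam in tool',m.T@(np.array(f['origin'])-o['ee_pos']),(m.T@R.from_quat(f['orientation']).as_matrix()).round(3),f['intrinsics'])"
```

```text
t 0.1 p [0.2127 0.5604 0.2305] h 1.208 F [-0.17  0.43 -0.79]
delta [-456.8 -394.1 -118.9] turn 1.028
cam in tool [ 0.07421854  0.00015968 -0.14409078] [[ 0.001 -0.957 -0.29 ]
 [ 1.     0.001  0.   ]
 [ 0.    -0.29   0.957]] [[375.95618623   0.         277.77275935]
 [  0.         375.95618623 214.99197708]
 [  0.           0.           1.        ]]
```

```bash
python3 go.py .54 .08 .28 .18
```

```text
t 0.15 p [0.2127 0.5605 0.2306] h 1.208 F [-0.39  0.51 -0.34]
delta [-476.5 -333.1  -49. ] turn 1.028
```

Emit:
{"api": "jog_arm", "payload": {"deltas": [[-34,-24,-4,0.125],[-68,-48,-8,0.25],[-102,-71,-12,0.375],[-136,-95,-16,0.5],[-170,-119,-20,0.625],[-204,-143,-24,0.75],[-238,-167,-28,0.875],[-272,-190,-30,1.0]]}}

```text
t: 0.82
ee_pos: [0.4004, 0.2849, 0.2617]
tcp_rot: [0.632, 0.775, 0.0, 0.0]
contact_force: [-0.2, -0.4, -0.2]
finger_gap: 1.004
grasp_force: 0.0
```

```bash
python3 go.py .54 .08 .28 .18
```

```text
t 0.8167 p [0.4004 0.2849 0.2617] h 0.2021 F [-0.22 -0.45 -0.18]
delta [-228.8   95.7  -18.3] turn 0.022
```

Emit:
{"api": "jog_arm", "payload": {"deltas": [[-38,16,-3,0.022],[-76,32,-6,0.022],[-114,48,-9,0.022],[-152,64,-12,0.022],[-190,80,-15,0.022],[-228,95,-18,0.022],[-228,95,-18,0.022]]}}

```text
t: 1.4
ee_pos: [0.5445, 0.0772, 0.2798]
tcp_rot: [0.64, 0.768, -0.0, 0.003]
contact_force: [0.8, -0.8, -0.4]
finger_gap: 1.001
grasp_force: 0.0
```

```bash
cat > c.py <<'E'
from h import *
import pickle
f=grab('wrist'); pickle.dump(f,open('w1.pkl','wb'))
cv2.imwrite('pics/w1.png',cv2.resize(f['img'][:,:,::-1],(800,600),interpolation=cv2.INTER_CUBIC))
E
python3 c.py; python3 go.py .487 -.432 .231 .4
```

```text
t 1.45 p [0.5421 0.08   0.2793] h 0.181 F [ 0.52  0.33 -0.24]
delta [-493.7 -146.4   48.7] turn -0.219
```

View pics/w1.png

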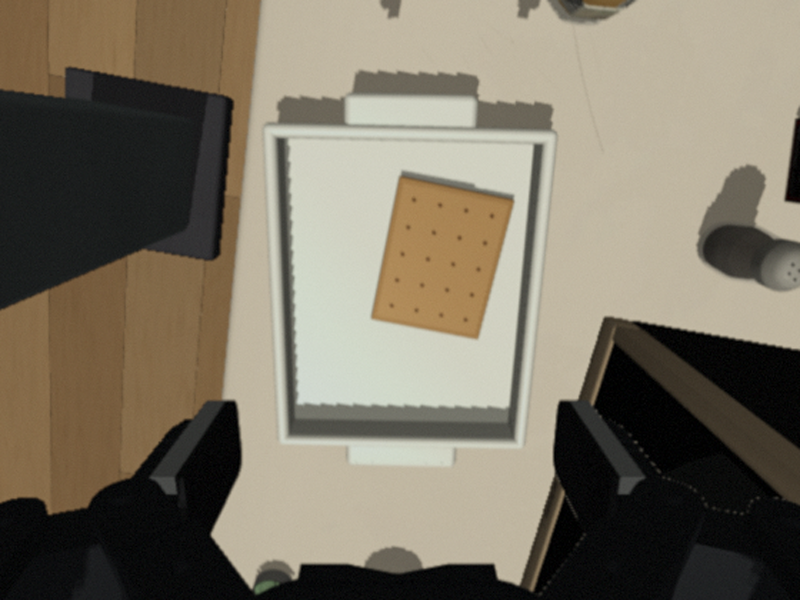

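The wrist view shows the dish rim with corners at (265,126), (556,130), (523,446) and (281,443). The biscuit corners are (402,173), (513,197), (478,338) and (373,319), turned clockwise relative to the dish.

```bash
cat > d.py <<'E'
from h import *
import pickle
f=pickle.load(open('w1.pkl','rb'));k=.7
d=onz(f,np.array([(265,126),(556,130),(523,446),(281,443)])*k,.036)[:,:2]
c=d.mean(0); ey=(d[0]+d[1]-d[2]-d[3])/2; ex=(d[1]+d[2]-d[0]-d[3])/2
print('dish c',c,'x',np.linalg.norm(ex),np.arctan2(ex[1],ex[0]),'y',np.linalg.norm(ey),np.arctan2(-ey[0],ey[1]))
hsv=cv2.cvtColor(f['img'],cv2.COLOR_RGB2HSV)
m=cv2.inRange(hsv,(8,90,90),(25,255,255));m[:110]=0;m[250:]=0;m[:,:240]=0;m[:,380:]=0
m=cv2.morphologyEx(m,cv2.MORPH_CLOSE,np.ones((5,5)))
cs=max(cv2.findContours(m,0,1)[0],key=cv2.contourArea)
p=onz(f,cs.reshape(-1,2),.016)[:,:2]
r=cv2.minAreaRect(p.astype(np.float32)*1000);print('bisc',r)
b=cv2.boxPoints(r)/1000
g=(np.arctan2(ex[1],ex[0])+np.arctan2(-ey[0],ey[1]))/2
M=np.array([[np.cos(g),-np.sin(g)],[np.sin(g),np.cos(g)]])
print('g',g,'bisc c in dish',M.T@(np.array(r[0])/1000-c),'corners',((b-c)@M).round(4).tolist())
print('mw',onz(f,np.array([(605,318)])*k,.03))
E
python3 d.py
```

```text
dish c [0.55933835 0.04013937] x 0.1994019504902741 0.16721845277222966 y 0.24687670171646356 0.16086207058794075
bisc ((580.5333251953125, 70.9542465209961), (113.10128021240234, 87.11593627929688), 88.86814880371094)
g 0.1640402616800852 bisc c in dish [0.02594269 0.02693994] corners [[-0.0272, -0.0207], [0.0584, -0.0366], [0.0791, 0.0746], [-0.0065, 0.0905]]
mw [[0.71400966 0.05214334 0.03      ]]
```

Emit:
{"api": "jog_arm", "payload": {"deltas": [[-38,-11,3,-0.05],[-76,-22,6,-0.1],[-114,-34,9,-0.15],[-152,-45,12,-0.2],[-190,-56,16,-0.22],[-228,-68,20,-0.22],[-266,-79,24,-0.22],[-300,-89,28,-0.22]]}}

```text
t: 2.12
ee_pos: [0.507, -0.2288, 0.2509]
tcp_rot: [0.55, 0.835, 0.0, -0.0]
contact_force: [0.9, -0.4, -0.4]
finger_gap: 0.996
grasp_force: 0.0
```

```bash
python3 go.py .487 -.432 .231 .4;python3 go.py .5 -.362 .231 .4
```

```text
t 2.1167 p [ 0.507  -0.2288  0.2509] h 0.4066 F [ 0.95 -0.4  -0.4 ]
delta [-178.7  -98.8   19.9] turn 0.007
t 2.1167 p [ 0.507  -0.2288  0.2509] h 0.4066 F [ 0.95 -0.4  -0.4 ]
delta [-119.6  -59.1   19.9] turn 0.007
```

Emit:
{"api": "jog_arm", "payload": {"deltas": [[-40,-20,6,0],[-80,-40,12,0],[-120,-59,19,0],[-120,-59,19,0],[-120,-59,19,0]]}}

```text
t: 2.53
ee_pos: [0.5005, -0.3634, 0.2311]
tcp_rot: [0.551, 0.834, -0.0, -0.001]
contact_force: [0.7, 0.2, 0.3]
finger_gap: 1.005
grasp_force: 0.0
```

```bash
sed 's/w1/w2/g' c.py > c2.py; python3 c2.py; python3 go.py .487 -.432 .231 .4
```

```text
t 2.5833 p [ 0.5006 -0.3613  0.2314] h 0.4043 F [-0.    0.59 -0.56]
delta [-59.7 -40.3   0.3] turn 0.004
```

View pics/w2.png

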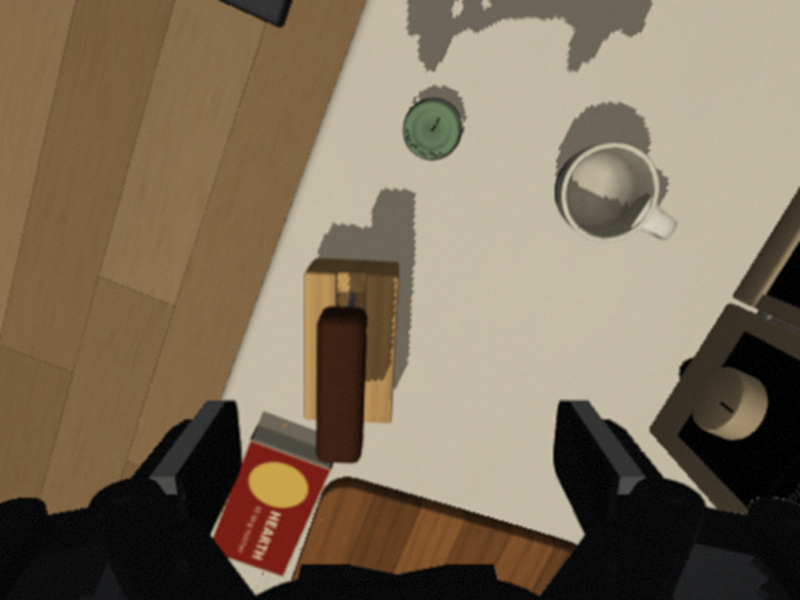

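The wrist view shows the block's top face with corners (304,271), (399,276), (391,421) and (303,416). The handle's top face spans (319,322), (366,323), (362,461) and (317,460).

```bash
cat > e.py <<'E'
from h import *
import pickle
f=pickle.load(open('w2.pkl','rb'));k=.7
for n,c,z in(('block',[(304,271),(399,276),(391,421),(303,416)],.046),('handle',[(319,322),(366,323),(362,461),(317,460)],.111)):
    d=onz(f,np.array(c)*k,z)[:,:2];ey=(d[0]+d[1]-d[2]-d[3])/2; ex=(d[1]+d[2]-d[0]-d[3])/2
    print(n,d.mean(0).round(4),np.linalg.norm(ex).round(4),np.linalg.norm(ey).round(4),np.arctan2(ex[1],ex[0]).round(3),np.arctan2(-ey[0],ey[1]).round(3))
print(onz(f,np.array([(433,128)])*k,.015),onz(f,np.array([(610,190)])*k,.049))
E
python3 e.py
```

```text
block [ 0.493  -0.4256] 0.06 0.1019 0.346 0.349
handle [ 0.4943 -0.426 ] 0.0249 0.0821 0.381 0.354
[[ 0.48841258 -0.27661675  0.015     ]] [[ 0.59842706 -0.26870231  0.049     ]]
```

```bash
python3 go.py .494 -.426 .076 .352
```

```text
t 2.5833 p [ 0.5006 -0.3613  0.2314] h 0.4043 F [-0.    0.59 -0.56]
delta [-57.2 -31.5 155.3] turn 0.052
```

Emit:
{"api": "jog_arm", "payload": {"deltas": [[-29,-16,5,0.026],[-57,-31.5,20,0.052],[-57,-31.5,55,0.052],[-57,-31.5,90,0.052],[-57,-31.5,120,0.052],[-57,-31.5,140,0.052],[-57,-31.5,155,0.052],[-57,-31.5,155,0.052]]}}

```text
t: 3.25
ee_pos: [0.4933, -0.4216, 0.074]
tcp_rot: [0.571, 0.821, 0.001, -0.004]
contact_force: [-0.4, 0.3, 0.3]
finger_gap: 0.998
grasp_force: 0.0
```

Emit:
{"api": "jog_arm", "payload": {"deltas": [[0,0,0,0],[0,0,0,0],[0,0,0,0],[0,0,0,0],[0,0,0,0],[0,0,0,0],[0,0,0,0],[0,0,0,0]], "gripper": 1, "force": 60}}

```text
t: 3.92
ee_pos: [0.4948, -0.427, 0.0789]
tcp_rot: [0.572, 0.821, -0.0, 0.001]
contact_force: [-2.1, 0.6, 6.4]
finger_gap: 0.294
grasp_force: 58.9
```

```bash
python3 go.py .494 -.426 .076 .352; sed 's/w1/w3/g' c.py > c2.py; python3 c2.py
```

```text
t 3.9167 p [ 0.4948 -0.427   0.0789] h 0.3539 F [-2.07  0.64  6.41]
delta [ 1.3 -0.4  2.9] turn 0.002
```

View pics/w3.png

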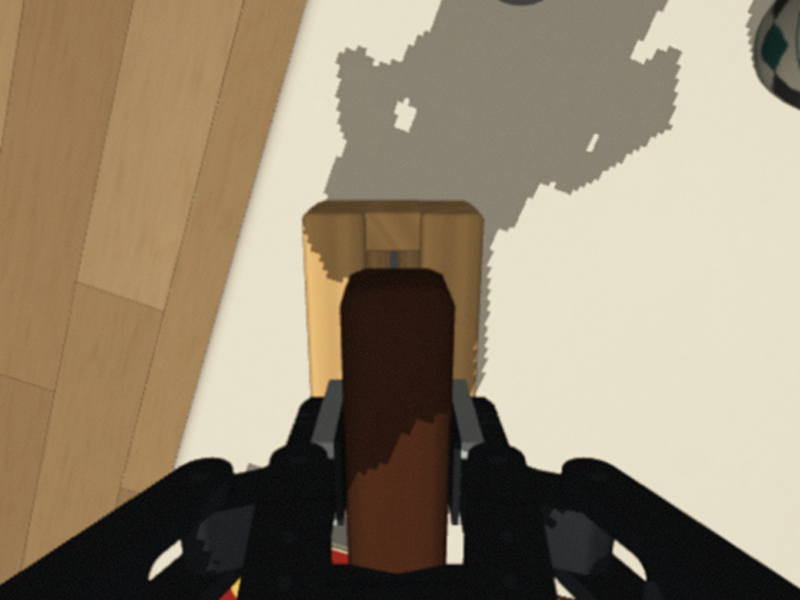

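The grasp is good: the handle at (395,400) is centred between the pads and the blade is in the slot at (393,258). Lifting now.

Emit:
{"api": "jog_arm", "payload": {"deltas": [[0,0,-10,0],[0,0,-25,0],[0,0,-45,0],[0,0,-65,0],[0,0,-85,0],[0,0,-100,0],[0,0,-100,0],[0,0,-100,0]]}}

```text
t: 4.63
ee_pos: [0.495, -0.4269, 0.1786]
tcp_rot: [0.572, 0.821, -0.0, 0.001]
contact_force: [-0.1, 0.5, -2.3]
finger_gap: 0.296
grasp_force: 59.2
```

```bash
cat > gd.py <<'E'
import sys
from h import *
from go import head
# gd.py dx dy z heading : target in dish frame
c=np.array([.5593,.0401]);g=.164
M=np.array([[np.cos(g),-np.sin(g)],[np.sin(g),np.cos(g)]])
o=ctrl.get_obs();h,m=head(o);a=[float(v) for v in sys.argv[1:5]]
t=np.r_[c+M@a[:2],a[2]];d=m.T@(t-o['ee_pos'])*1000
w=-(a[3]-h);w=(w+np.pi)%(2*np.pi)-np.pi
print('t',round(o['t'],2),'z',o['ee_pos'][2].round(4),'h',h.round(4),'in dish',(M.T@(np.array(o['ee_pos'][:2])-c)*1000).round(1),'F dish',(M.T@np.array(o['contact_force'][:2])).round(2),'Fz',round(o['contact_force'][2],2))
print('delta',d.round(1),'turn',w.round(3),'gap',o['finger_gap'])
E
python3 gd.py -.045 .027 .17 .164
```

```text
t 4.63 z 0.1786 h 0.3539 in dish [-139.7 -450.2] F dish [-0.06  0.54] Fz -2.29
delta [450.8 183.    7.7] turn 0.19 gap 0.2957925343944613
```

Emit:
{"api": "jog_arm", "payload": {"deltas": [[25,10,0,0.02],[60,24,0,0.04],[95,38,0,0.06],[130,52,0,0.08],[165,67,0,0.11],[200,81,0,0.14],[235,95,0,0.17],[270,109,2,0.19]]}}

```text
t: 5.3
ee_pos: [0.5021, -0.1333, 0.1742]
tcp_rot: [0.648, 0.762, -0.0, -0.001]
contact_force: [1.3, 0.2, -0.9]
finger_gap: 0.298
grasp_force: 59.2
```

Emit:
{"api": "jog_arm", "payload": {"deltas": [[34,7,0,0],[68,14,0,0],[102,21,0,0],[136,28,0,0],[165,35,0,0],[185,39,2,0],[190,40,4,0],[190,40,4,0]]}}

```text
t: 5.97
ee_pos: [0.5103, 0.06, 0.1698]
tcp_rot: [0.646, 0.763, -0.001, -0.001]
contact_force: [0.8, 0.1, -1.9]
finger_gap: 0.294
grasp_force: 59.3
```

```bash
python3 gd.py -.045 .027 .081 .164
```

```text
t 5.97 z 0.1698 h 0.1666 in dish [-45.1  27.6] F dish [ 0.77 -0.02] Fz -1.88
delta [-0.7  0.4 88.8] turn 0.003 gap 0.2938217304716359
```

Emit:
{"api": "jog_arm", "payload": {"deltas": [[0,0,15,0],[0,0,40,0],[0,0,60,0],[0,0,75,0],[0,0,83,0],[0,0,88,0],[0,0,88,0],[0,0,88,0]]}}

```text
t: 6.63
ee_pos: [0.512, 0.0581, 0.0836]
tcp_rot: [0.647, 0.762, 0.0, 0.0]
contact_force: [0.9, -1.2, -1.4]
finger_gap: 0.291
grasp_force: 59.3
```

```bash
python3 gd.py -.03 .027 .081 .164; sed 's/w1/w4/g' c.py > c2.py; python3 c2.py
```

```text
t 6.63 z 0.0836 h 0.1634 in dish [-43.7  25.5] F dish [ 0.65 -1.28] Fz -1.4
delta [ 1.5 13.7  2.6] turn -0.001 gap 0.29112458323188467
```

View pics/w4.png

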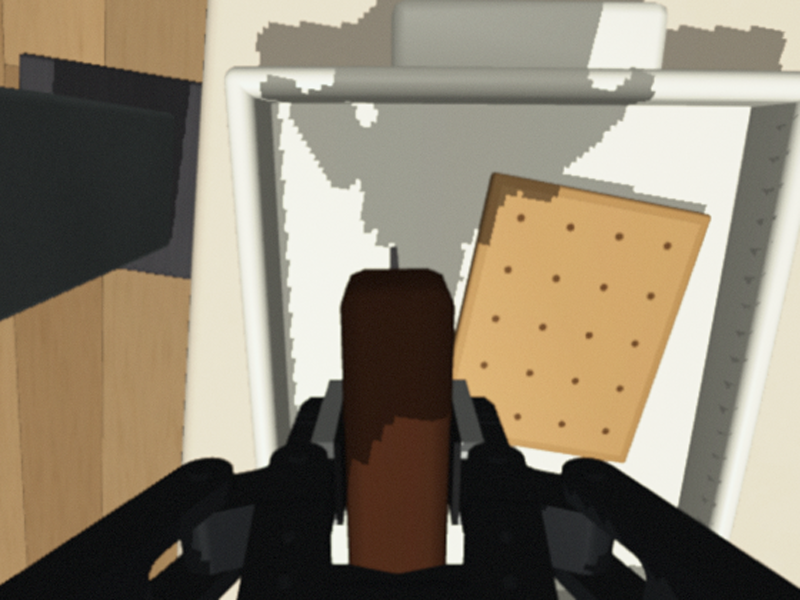

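The blade tip at (396,255) hangs clear, left of the biscuit's near edge (455,350); the dish walls are visible. Lowering slightly, then advancing.

Emit:
{"api": "jog_arm", "payload": {"deltas": [[1.5,2,1,0],[1.5,4,2,0],[1.5,7,3,0],[1.5,9,3,0],[1.5,11,3,0],[1.5,11,3,0],[1.5,11,3,0],[1.5,11,3,0]]}}

```text
t: 7.35
ee_pos: [0.5222, 0.0619, 0.0803]
tcp_rot: [0.647, 0.763, -0.0, -0.0]
contact_force: [0.0, -0.1, -1.6]
finger_gap: 0.299
grasp_force: 59.3
```

```bash
python3 gd.py .0005 .027 .081 .164
```

```text
t 7.35 z 0.0803 h 0.164 in dish [-33.1  27.6] F dish [ 0.03 -0.11] Fz -1.61
delta [-0.6 33.6 -0.8] turn 0.0 gap 0.298905700583757
```

Emit:
{"api": "jog_arm", "payload": {"deltas": [[-0.5,2,0,0],[-0.5,4,0,0],[-0.5,6,0,0],[-0.5,8,0,0],[-0.5,10,0,0],[-0.5,12,0,0],[-0.5,14,0,0],[-0.5,16,0,0]]}}

```text
t: 8.02
ee_pos: [0.5383, 0.0641, 0.0802]
tcp_rot: [0.647, 0.763, -0.0, -0.0]
contact_force: [0.0, -0.3, -1.9]
finger_gap: 0.296
grasp_force: 59.2
```

Emit:
{"api": "jog_arm", "payload": {"deltas": [[0,1.5,0,0],[0,3,0,0],[0,4.5,0,0],[0,6,0,0],[0,7,0,0],[0,8,0,0],[0,9,0,0],[0,9,0,0]]}}

```text
t: 8.68
ee_pos: [0.5473, 0.0656, 0.0803]
tcp_rot: [0.647, 0.763, 0.0, 0.0]
contact_force: [0.1, 1.3, -1.1]
finger_gap: 0.295
grasp_force: 59.2
```

```bash
python3 gd.py .0005 .027 .081 .164
```

```text
t 8.68 z 0.0803 h 0.164 in dish [-7.7 27.1] F dish [0.33 1.29] Fz -1.13
delta [-0.1  8.2 -0.7] turn -0.0 gap 0.2946102464515427
```

Emit:
{"api": "jog_arm", "payload": {"deltas": [[0,1,0,0],[0,2,0,0],[0,3,0,0],[0,3.5,0,0],[0,4,0,0],[0,4.5,0,0],[0,5,0,0],[0,5,0,0]]}}

```text
t: 9.35
ee_pos: [0.5521, 0.0663, 0.0803]
tcp_rot: [0.647, 0.763, -0.0, 0.0]
contact_force: [-0.4, -0.6, -2.6]
finger_gap: 0.293
grasp_force: 59.2
```

```bash
python3 gd.py .0005 .027 .081 .164
```

```text
t 9.35 z 0.0803 h 0.164 in dish [-2.8 27.1] F dish [-0.44 -0.5 ] Fz -2.61
delta [-0.1  3.3 -0.7] turn 0.0 gap 0.2930357806864682
```

Next in half-millimetre steps with readings in between.

Emit:
{"api": "jog_arm", "payload": {"deltas": [[0,0.5,0,0],[0,1,0,0],[0,1,0,0],[0,1.5,0,0],[0,1.5,0,0]]}}

```text
t: 9.77
ee_pos: [0.5536, 0.0666, 0.0803]
tcp_rot: [0.647, 0.763, -0.0, 0.0]
contact_force: [-0.4, -0.1, -1.8]
finger_gap: 0.296
grasp_force: 59.3
```

Emit:
{"api": "jog_arm", "payload": {"deltas": [[0,0.5,0,0],[0,0.5,0,0],[0,1,0,0],[0,1,0,0]]}}

```text
t: 10.1
ee_pos: [0.5545, 0.0668, 0.0803]
tcp_rot: [0.647, 0.763, -0.0, 0.0]
contact_force: [-0.4, 0.5, -1.4]
finger_gap: 0.298
grasp_force: 59.3
```

```bash
python3 gd.py .0005 .027 .081 .164
```

```text
t 10.1 z 0.0803 h 0.164 in dish [-0.4 27.1] F dish [-0.31  0.53] Fz -1.38
delta [-0.1  0.9 -0.7] turn -0.0 gap 0.2980676445814147
```

Emit:
{"api": "jog_arm", "payload": {"deltas": [[0,0.5,0,0],[0,0.5,0,0],[0,1,0,0],[0,1,0,0]]}}

```text
t: 10.43
ee_pos: [0.5555, 0.0669, 0.0803]
tcp_rot: [0.647, 0.763, -0.0, 0.0]
contact_force: [-0.3, -0.2, -2.0]
finger_gap: 0.298
grasp_force: 59.3
```

Emit:
{"api": "jog_arm", "payload": {"deltas": [[0,0.5,0,0],[0,0.5,0,0],[0,0.8,0,0],[0,0.8,0,0]]}}

```text
t: 10.77
ee_pos: [0.5563, 0.067, 0.0803]
tcp_rot: [0.647, 0.763, -0.0, 0.0]
contact_force: [-0.2, -0.5, -1.4]
finger_gap: 0.299
grasp_force: 59.3
```

```bash
python3 gd.py .0005 .027 .081 .164
```

```text
t 10.77 z 0.0803 h 0.164 in dish [ 1.4 27.1] F dish [-0.25 -0.44] Fz -1.36
delta [-0.1 -0.9 -0.7] turn -0.0 gap 0.29869570361735703
```

Emit:
{"api": "jog_arm", "payload": {"deltas": [[0,0.5,0,0],[0,0.5,0,0],[0,0.8,0,0],[0,0.8,0,0]]}}

```text
t: 11.1
ee_pos: [0.557, 0.0672, 0.0803]
tcp_rot: [0.647, 0.763, -0.0, 0.0]
contact_force: [-0.6, 0.1, -1.5]
finger_gap: 0.29
grasp_force: 59.3
```

Emit:
{"api": "jog_arm", "payload": {"deltas": [[0,0.5,0,0],[0,0.5,0,0],[0,0.8,0,0],[0,0.8,0,0]]}}

```text
t: 11.43
ee_pos: [0.5578, 0.0673, 0.0803]
tcp_rot: [0.647, 0.763, -0.0, 0.0]
contact_force: [-0.8, -0.2, -2.0]
finger_gap: 0.296
grasp_force: 59.3
```

```bash
python3 gd.py .0005 .027 .081 .164; sed 's/w1/w5/g' c.py > c2.py; python3 c2.py
```

```text
t 11.43 z 0.0803 h 0.164 in dish [ 3.  27.1] F dish [-0.84 -0.08] Fz -2.04
delta [-0.1 -2.5 -0.7] turn 0.0 gap 0.29649422452379376
```

View pics/w5.png

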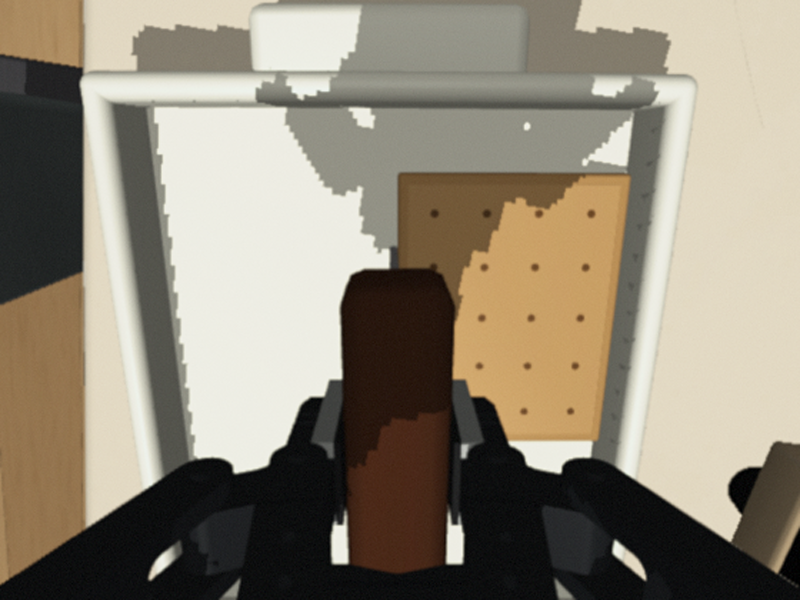

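The biscuit is now square along the blade (398,250) and its far edge (630,180) is almost at the wall. Easing on.

Emit:
{"api": "jog_arm", "payload": {"deltas": [[0,0.4,0,0],[0,0.4,0,0],[0,0.8,0,0],[0,0.8,0,0]]}}

```text
t: 11.82
ee_pos: [0.5581, 0.0674, 0.0802]
tcp_rot: [0.647, 0.763, -0.0, -0.0]
contact_force: [-1.6, -1.0, -0.3]
finger_gap: 0.297
grasp_force: 59.6
```

Emit:
{"api": "jog_arm", "payload": {"deltas": [[0,0.4,0,0],[0,0.4,0,0],[0,0.4,0,0]]}}

```text
t: 12.07
ee_pos: [0.5583, 0.0674, 0.0802]
tcp_rot: [0.647, 0.763, -0.001, -0.0]
contact_force: [-2.5, -0.6, -0.3]
finger_gap: 0.298
grasp_force: 59.8
```

```bash
python3 gd.py .0005 .027 .081 .164
```

```text
t 12.07 z 0.0802 h 0.164 in dish [ 3.4 27.2] F dish [-2.51 -0.14] Fz -0.32
delta [-0.2 -2.9 -0.8] turn 0.0 gap 0.2984538930335389
```

Emit:
{"api": "jog_arm", "payload": {"deltas": [[0,0.4,0,0],[0,0.7,0,0],[0,0.7,0,0],[0,0.7,0,0]]}}

```text
t: 12.4
ee_pos: [0.5585, 0.0676, 0.0801]
tcp_rot: [0.647, 0.763, -0.001, -0.001]
contact_force: [-5.4, -0.3, 1.8]
finger_gap: 0.291
grasp_force: 60.2
```

```bash
python3 gd.py .0005 .027 .081 .164
```

```text
t 12.4 z 0.0801 h 0.164 in dish [ 3.7 27.2] F dish [-5.4   0.59] Fz 1.81
delta [-0.2 -3.2 -0.9] turn 0.0 gap 0.2912413636663417
```

Holding at about 5.4 N for a second.

Emit:
{"api": "jog_arm", "payload": {"deltas": [[0,0,0,0],[0,0,0,0],[0,0,0,0],[0,0,0,0],[0,0,0,0],[0,0,0,0],[0,0,0,0]]}}

```text
t: 12.98
ee_pos: [0.5585, 0.0676, 0.08]
tcp_rot: [0.647, 0.763, -0.001, -0.001]
contact_force: [-4.9, 0.4, 2.4]
finger_gap: 0.294
grasp_force: 60.2
```

Emit:
{"api": "jog_arm", "payload": {"deltas": [[0,0,0,0],[0,0,0,0],[0,0,0,0],[0,0,0,0],[0,0,0,0],[0,0,0,0]]}}

```text
t: 13.48
ee_pos: [0.5585, 0.0676, 0.0801]
tcp_rot: [0.647, 0.763, -0.001, -0.001]
contact_force: [-5.6, -0.8, 1.3]
finger_gap: 0.296
grasp_force: 60.2
```

```bash
python3 gd.py -.01 .027 .081 .164
```

```text
t 13.48 z 0.0801 h 0.164 in dish [ 3.7 27.2] F dish [-5.7   0.11] Fz 1.26
delta [ -0.2 -13.7  -0.9] turn 0.0 gap 0.29625531001683014
```

Emit:
{"api": "jog_arm", "payload": {"deltas": [[0,-2,0,0],[0,-5,0,0],[0,-10,0,0],[0,-14,-2,0],[0,-15,-12,0],[0,-15,-30,0],[0,-15,-50,0],[0,-15,-50,0]]}}

```text
t: 14.15
ee_pos: [0.5479, 0.0652, 0.1345]
tcp_rot: [0.647, 0.763, 0.002, 0.003]
contact_force: [0.4, 0.3, -0.4]
finger_gap: 0.293
grasp_force: 59.5
```

```bash
cat > e2.py <<'E'
from h import *
import pickle
from gd import c,M
f=pickle.load(open('w5.pkl','rb'));k=.7
u=np.array([(400,173),(630,175),(510,440),(599,440)])*k
print('bisc',((onz(f,u,.016)[:,:2]-c)@M*1000).round(1).tolist())
print('rim inner L/far corner', ((onz(f,np.array([(85,73),(695,76)])*k,.036)[:,:2]-c)@M*1000).round(1).tolist())
print('floor left',((onz(f,np.array([(200,108),(560,108)])*k,.036)[:,:2]-c)@M*1000).round(1).tolist())
E
python3 e2.py .043 -.055 .13 1.735
```

```text
t 14.15 z 0.1345 h 0.164 in dish [-7.1 26.6] F dish [0.45 0.22] Fz -0.43
delta [-81.6  50.1   5. ] turn -1.571 gap 0.29267871277760266
bisc [[4.2, 91.0], [91.3, 90.5], [52.8, -22.8], [92.1, -22.9]]
rim inner L/far corner [[-98.8, 124.0], [100.4, 123.2]]
floor left [[-62.2, 113.0], [56.9, 113.1]]
```

Emit:
{"api": "jog_arm", "payload": {"deltas": [[-10,6,0,-0.12],[-20,12,0,-0.24],[-30,18,0,-0.36],[-40,24,0,-0.48],[-50,32,0,-0.6],[-60,40,0,-0.72],[-70,45,0,-0.84],[-76,49,0,-0.96]]}}

```text
t: 14.82
ee_pos: [0.6066, -0.0028, 0.1303]
tcp_rot: [0.219, 0.976, -0.0, 0.001]
contact_force: [0.3, -0.8, -1.0]
finger_gap: 0.294
grasp_force: 59.3
```

Emit:
{"api": "jog_arm", "payload": {"deltas": [[0,0,0,-0.12],[0,0,0,-0.24],[0,0,0,-0.36],[0,0,0,-0.48],[0,0,0,-0.6],[0,0,0,-0.611],[0,0,0,-0.611]]}}

```text
t: 15.4
ee_pos: [0.6056, -0.0018, 0.1303]
tcp_rot: [-0.081, 0.997, -0.0, 0.0]
contact_force: [-0.1, -1.0, -0.7]
finger_gap: 0.295
grasp_force: 59.3
```

```bash
python3 gd.py .042 -.05 .08 1.735
```

```text
t 15.4 z 0.1303 h 1.7323 in dish [ 38.9 -48.9] F dish [-0.28 -0.93] Fz -0.65
delta [-3.1 -1.1 50.3] turn -0.003 gap 0.2946156298092718
```

Emit:
{"api": "jog_arm", "payload": {"deltas": [[-3,-1,10,-0.003],[-3,-1,22,-0.003],[-3,-1,34,-0.003],[-3,-1,42,-0.003],[-3,-1,47,-0.003],[-3,-1,50,-0.003],[-3,-1,50,-0.003],[-3,-1,50,-0.003]]}}

```text
t: 16.07
ee_pos: [0.6088, -0.0023, 0.0802]
tcp_rot: [-0.083, 0.997, -0.0, -0.0]
contact_force: [0.1, -0.4, -1.1]
finger_gap: 0.294
grasp_force: 59.3
```

```bash
python3 gd.py .042 -.027 .08 1.735;sed 's/w1/w6/g' c.py > c2.py; python3 c2.py
```

```text
t 16.07 z 0.0802 h 1.7379 in dish [ 41.9 -49.9] F dish [-0.01 -0.45] Fz -1.14
delta [-0.1 22.9  0.2] turn 0.003 gap 0.2939354603775757
```

View pics/w6.png

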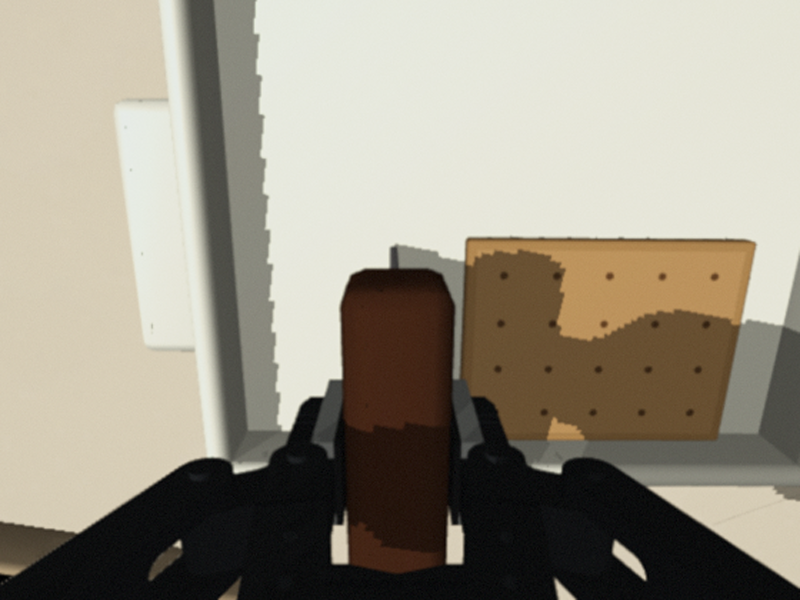

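The biscuit (610,340) still lies square on the far wall, and the blade (394,255) stands parallel to its right edge (465,300). Advancing.

Emit:
{"api": "jog_arm", "payload": {"deltas": [[0,4,0,0],[0,8,0,0],[0,12,0,0],[0,16,0,0],[0,19,0,0],[0,21,0,0],[0,22,0,0],[0,22,0,0]]}}

```text
t: 16.78
ee_pos: [0.605, 0.0197, 0.0803]
tcp_rot: [-0.084, 0.996, -0.0, -0.0]
contact_force: [0.0, 0.4, -0.9]
finger_gap: 0.298
grasp_force: 59.3
```

Emit:
{"api": "jog_arm", "payload": {"deltas": [[-0.2,1,0,0],[-0.4,2,0,0],[-0.7,3.5,0,0],[-1,5,0,0],[-1.3,6.5,0,0],[-1.6,8,0,0],[-1.9,9.5,0,0],[-2.2,11,0,0]]}}

```text
t: 17.45
ee_pos: [0.6054, 0.0307, 0.0803]
tcp_rot: [-0.083, 0.997, -0.0, -0.0]
contact_force: [-0.0, -1.0, -2.0]
finger_gap: 0.295
grasp_force: 59.3
```

```bash
python3 gd.py .042 -.004 .08 1.735
```

```text
t 17.45 z 0.0803 h 1.738 in dish [ 43.9 -16.8] F dish [-0.16 -0.94] Fz -1.98
delta [ 1.9 12.8  0.2] turn 0.003 gap 0.29542477111689663
```

Now at y = −16.8 mm; the wall should stop it near −1 ± 3 mm.

Emit:
{"api": "jog_arm", "payload": {"deltas": [[-0.2,1,0,0],[-0.4,2,0,0],[-0.6,3,0,0],[-0.8,4,0,0],[-1,5,0,0],[-1.2,6,0,0],[-1.4,7,0,0],[-1.6,8,0,0]]}}

```text
t: 18.12
ee_pos: [0.6057, 0.0388, 0.0803]
tcp_rot: [-0.083, 0.997, -0.0, -0.0]
contact_force: [-0.4, -0.3, -0.6]
finger_gap: 0.296
grasp_force: 59.3
```

Emit:
{"api": "jog_arm", "payload": {"deltas": [[-0.1,0.6,0,0],[-0.2,1.2,0,0],[-0.4,1.8,0,0],[-0.5,2.2,0,0],[-0.5,2.6,0,0],[-0.6,3,0,0],[-0.6,3,0,0]]}}

```text
t: 18.7
ee_pos: [0.6057, 0.0419, 0.0803]
tcp_rot: [-0.084, 0.997, -0.0, -0.0]
contact_force: [0.7, -0.1, -1.6]
finger_gap: 0.296
grasp_force: 59.3
```

```bash
python3 gd.py .042 -.004 .08 1.735
```

```text
t 18.7 z 0.0803 h 1.738 in dish [46.1 -5.8] F dish [ 0.64 -0.16] Fz -1.64
delta [4.1 1.8 0.3] turn 0.003 gap 0.29645711686437326
```

Emit:
{"api": "jog_arm", "payload": {"deltas": [[-0.1,0.5,0,0],[-0.1,0.5,0,0],[-0.2,1,0,0],[-0.2,1,0,0]]}}

```text
t: 19.03
ee_pos: [0.6058, 0.0429, 0.0803]
tcp_rot: [-0.083, 0.997, -0.0, -0.0]
contact_force: [-0.7, -0.6, -2.8]
finger_gap: 0.294
grasp_force: 59.3
```

Emit:
{"api": "jog_arm", "payload": {"deltas": [[-0.1,0.5,0,0],[-0.1,0.5,0,0],[-0.2,1,0,0],[-0.2,1,0,0]]}}

```text
t: 19.37
ee_pos: [0.6058, 0.0439, 0.0803]
tcp_rot: [-0.084, 0.997, -0.0, -0.0]
contact_force: [1.0, -0.2, -2.4]
finger_gap: 0.294
grasp_force: 59.3
```

```bash
python3 gd.py .042 -.004 .08 1.735
```

```text
t 19.37 z 0.0803 h 1.738 in dish [46.5 -3.8] F dish [ 0.99 -0.33] Fz -2.42
delta [ 4.5 -0.2  0.3] turn 0.003 gap 0.29429579100211406
```

Emit:
{"api": "jog_arm", "payload": {"deltas": [[-0.1,0.5,0,0],[-0.1,0.5,0,0],[-0.2,1,0,0],[-0.2,1,0,0]]}}

```text
t: 19.7
ee_pos: [0.6058, 0.0449, 0.0803]
tcp_rot: [-0.083, 0.997, -0.0, -0.0]
contact_force: [-0.5, -0.3, -1.9]
finger_gap: 0.293
grasp_force: 59.3
```

Emit:
{"api": "jog_arm", "payload": {"deltas": [[-0.1,0.5,0,0],[-0.1,0.5,0,0],[-0.2,0.9,0,0],[-0.2,0.9,0,0]]}}

```text
t: 20.03
ee_pos: [0.6059, 0.0458, 0.0803]
tcp_rot: [-0.084, 0.997, -0.0, 0.0]
contact_force: [0.2, 0.4, -2.1]
finger_gap: 0.297
grasp_force: 59.3
```

```bash
python3 gd.py .042 -.004 .08 1.735
```

```text
t 20.03 z 0.0803 h 1.738 in dish [46.9 -1.9] F dish [0.27 0.36] Fz -2.06
delta [ 4.9 -2.   0.3] turn 0.003 gap 0.29734350784191327
```

Emit:
{"api": "jog_arm", "payload": {"deltas": [[-0.1,0.5,0,0],[-0.1,0.5,0,0],[-0.2,1,0,0],[-0.2,1,0,0]]}}

```text
t: 20.37
ee_pos: [0.6059, 0.0469, 0.0803]
tcp_rot: [-0.084, 0.997, -0.0, -0.0]
contact_force: [-0.6, -0.9, -1.2]
finger_gap: 0.292
grasp_force: 59.3
```

Emit:
{"api": "jog_arm", "payload": {"deltas": [[-0.1,0.5,0,0],[-0.1,0.5,0,0],[-0.2,0.9,0,0],[-0.2,0.9,0,0]]}}

```text
t: 20.7
ee_pos: [0.6059, 0.0477, 0.0803]
tcp_rot: [-0.084, 0.997, -0.0, -0.0]
contact_force: [0.4, -0.7, -1.3]
finger_gap: 0.298
grasp_force: 59.3
```

```bash
python3 gd.py .042 -.004 .08 1.735
```

```text
t 20.7 z 0.0803 h 1.738 in dish [47.3 -0.1] F dish [ 0.27 -0.71] Fz -1.3
delta [ 5.3 -3.9  0.3] turn 0.003 gap 0.2975476136864091
```

Emit:
{"api": "jog_arm", "payload": {"deltas": [[-0.1,0.5,0,0],[-0.1,0.5,0,0],[-0.2,0.9,0,0],[-0.2,0.9,0,0]]}}

```text
t: 21.03
ee_pos: [0.606, 0.0481, 0.0803]
tcp_rot: [-0.084, 0.996, -0.001, -0.0]
contact_force: [0.1, -4.3, -1.2]
finger_gap: 0.294
grasp_force: 59.8
```

Emit:
{"api": "jog_arm", "payload": {"deltas": [[-0.1,0.4,0,0],[-0.1,0.4,0,0],[-0.2,0.8,0,0],[-0.2,0.8,0,0]]}}

```text
t: 21.37
ee_pos: [0.6061, 0.0484, 0.0804]
tcp_rot: [-0.084, 0.996, -0.001, -0.0]
contact_force: [-0.7, -6.3, -1.2]
finger_gap: 0.294
grasp_force: 60.4
```

```bash
python3 gd.py .042 -.004 .08 1.735;sed 's/w1/w7/g' c.py > c2.py; python3 c2.py
```

```text
t 21.37 z 0.0804 h 1.7385 in dish [47.5  0.6] F dish [-1.73 -6.1 ] Fz -1.15
delta [ 5.5 -4.5  0.4] turn 0.003 gap 0.29358619224545046
```

View pics/w7.png

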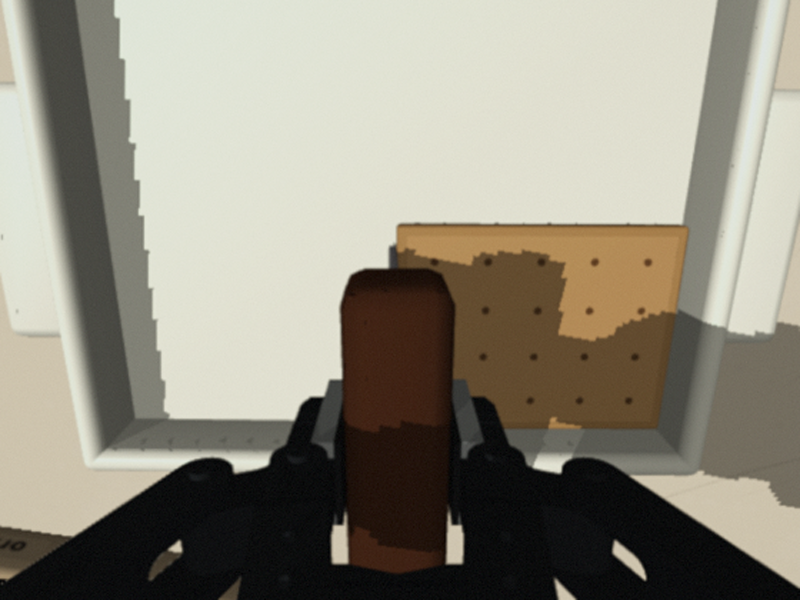

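The biscuit is in the corner: its left edge (688,227)–(658,428) is at the left wall and its far edge (row 428) at the far wall. Holding the press.

Emit:
{"api": "jog_arm", "payload": {"deltas": [[0,0,0,0],[0,0,0,0],[0,0,0,0],[0,0,0,0],[0,0,0,0],[0,0,0,0],[0,0,0,0]]}}

```text
t: 22.0
ee_pos: [0.606, 0.0484, 0.0804]
tcp_rot: [-0.084, 0.996, -0.001, -0.0]
contact_force: [-1.0, -6.0, -0.1]
finger_gap: 0.299
grasp_force: 60.4
```

```bash
cat > e3.py <<'E'
from h import *
import pickle
from gd import c,M
k=.7
def q(n,u,z): print(n,((onz(f,np.array(u)*k,z)[:,:2]-c)@M*1000).round(1).tolist())
f=pickle.load(open('w5.pkl','rb'));q('w5 rim',[(85,73),(695,76)],.036)
for n in('w6','w7'):
    f=pickle.load(open(n+'.pkl','rb'));s={'w6':[(467,239),(755,241),(520,439),(718,440)],'w7':[(398,225),(688,227),(510,428),(658,428)]}[n]
    q(n,s,.016)
q('w7 far floor',[(200,420),(280,421)],.008);q('w7 rim out',[(90,467),(700,473)],.036)
E
python3 e3.py .04 0 .08 1.735
```

```text
t 22.0 z 0.0804 h 1.7384 in dish [47.5  0.5] F dish [-1.96 -5.77] Fz -0.12
delta [ 7.5 -0.5  0.4] turn 0.003 gap 0.29867390570660696
w5 rim [[-98.8, 124.0], [100.4, 123.2]]
w6 [[3.2, -22.3], [3.4, 91.3], [91.4, 4.7], [91.9, 92.5]]
w7 [[3.4, 1.0], [3.5, 114.1], [91.5, 50.3], [91.4, 115.2]]
w7 far floor [[92.8, -88.0], [93.1, -51.8]]
w7 rim out [[99.2, -123.8], [100.6, 124.6]]
```

Emit:
{"api": "jog_arm", "payload": {"deltas": [[0,0,0,0],[0,0,0,0],[0,0,0,0],[0,-1,0,0],[0,-3,0,0],[0,-7,0,0],[0,-13,0,0],[0,-18,0,0]]}}

```text
t: 22.67
ee_pos: [0.6094, 0.0315, 0.0803]
tcp_rot: [-0.084, 0.997, 0.0, 0.0]
contact_force: [0.3, -0.0, -0.9]
finger_gap: 0.297
grasp_force: 59.5
```

Emit:
{"api": "jog_arm", "payload": {"deltas": [[0,-3,-10,0],[0,-3,-30,0],[0,-3,-50,0],[0,-3,-70,0],[0,-3,-90,0],[0,-3,-100,0],[0,-3,-100,0]]}}

```text
t: 23.25
ee_pos: [0.6117, 0.0285, 0.1836]
tcp_rot: [-0.083, 0.997, -0.0, 0.003]
contact_force: [0.5, 0.6, -2.3]
finger_gap: 0.297
grasp_force: 59.5
```

```bash
python3 go.py .4948 -.427 .18 .354;  cat > e4.py <<'E'
from h import *
import pickle
from gd import c,M
f=grab('wrist');pickle.dump(f,open('w8.pkl','wb'))
hsv=cv2.cvtColor(f['img'],cv2.COLOR_RGB2HSV)
m=cv2.inRange(hsv,(8,90,50),(25,255,255))
m=cv2.morphologyEx(m,cv2.MORPH_CLOSE,np.ones((7,7)))
for cs in cv2.findContours(m,0,1)[0]:
    if cv2.contourArea(cs)>2000:
        p=(onz(f,cs.reshape(-1,2),.016)[:,:2]-c)@M*1000
        print(cs.reshape(-1,2).min(0),cs.reshape(-1,2).max(0),cv2.minAreaRect(p.astype(np.float32)),p.min(0),p.max(0))
E
python3 e4.py 0 0 .08 1
```

```text
t 23.25 p [0.6117 0.0285 0.1836] h 1.7378 F [ 0.54  0.58 -2.33]
delta [ 191.  -429.7    3.1] turn 1.384
t 23.25 z 0.1836 h 1.7378 in dish [ 49.8 -20. ] F dish [0.63 0.48] Fz -2.33
delta [ 50.3  20.3 103.3] turn 0.738 gap 0.29664764476670114
[239 135] [441 302] ((79.62491607666016, 29.99648666381836), (153.32504272460938, 168.63943481445312), 0.23829956352710724) [  3.00636206 -54.10256831] [156.5860571  114.28021715]
```

Emit:
{"api": "jog_arm", "payload": {"deltas": [[12,-28,0,0.12],[27,-60,0,0.24],[42,-95,0,0.36],[57,-130,1,0.48],[73,-164,1,0.6],[88,-198,2,0.72],[103,-232,2,0.84],[118,-266,3,0.96]]}}

```text
t: 23.97
ee_pos: [0.5358, -0.2543, 0.1758]
tcp_rot: [0.389, 0.921, 0.0, -0.001]
contact_force: [1.8, 0.6, -1.1]
finger_gap: 0.293
grasp_force: 59.5
```

```bash
python3 go.py .4948 -.427 .18 .354
```

```text
t 23.9667 p [ 0.5358 -0.2543  0.1758] h 0.7721 F [ 1.77  0.6  -1.11]
delta [ -95.1 -149.9   -4.4] turn 0.418
```

Emit:
{"api": "jog_arm", "payload": {"deltas": [[-20,-32,-1,0.11],[-40,-64,-2,0.22],[-60,-95,-3,0.33],[-78,-123,-4,0.418],[-90,-142,-4,0.418],[-95,-150,-4,0.418],[-95,-150,-4,0.418],[-95,-150,-4,0.418]]}}

```text
t: 24.63
ee_pos: [0.4967, -0.425, 0.1799]
tcp_rot: [0.569, 0.822, 0.001, -0.001]
contact_force: [-0.3, 0.6, -1.4]
finger_gap: 0.292
grasp_force: 59.5
```

```bash
python3 go.py .4948 -.427 .125 .354
```

```text
t 24.6333 p [ 0.4967 -0.425   0.1799] h 0.3594 F [-0.33  0.55 -1.41]
delta [-1.4 -2.5 54.9] turn 0.005
```

Emit:
{"api": "jog_arm", "payload": {"deltas": [[0,0,10,0],[0,0,30,0],[0,0,45,0],[0,0,54,0],[0,0,54,0],[0,0,54,0]]}}

```text
t: 25.13
ee_pos: [0.4974, -0.4247, 0.1267]
tcp_rot: [0.569, 0.823, 0.0, -0.001]
contact_force: [0.4, -0.3, -1.7]
finger_gap: 0.298
grasp_force: 59.6
```

```bash
python3 go.py .4948 -.427 .116 .354
```

```text
t 25.1333 p [ 0.4974 -0.4247  0.1267] h 0.3613 F [ 0.36 -0.29 -1.67]
delta [-1.3 -3.3 10.7] turn 0.007
```

Correct laterally, settle, then check.

Emit:
{"api": "jog_arm", "payload": {"deltas": [[-1.3,-3.2,0,0.007],[-1.3,-3.2,0,0.007],[-1.3,-3.2,4,0.007],[-1.3,-3.2,4,0.007],[-1.3,-3.2,4,0.007]]}}

```text
t: 25.55
ee_pos: [0.4947, -0.4285, 0.1235]
tcp_rot: [0.572, 0.82, -0.0, 0.0]
contact_force: [-0.4, 0.4, -1.8]
finger_gap: 0.294
grasp_force: 59.6
```

```bash
python3 go.py .4948 -.427 .0795 .354; sed 's/w1/w9/g' c.py > c2.py; python3 c2.py
```

```text
t 25.55 p [ 0.4947 -0.4285  0.1235] h 0.3528 F [-0.39  0.42 -1.83]
delta [ 1.4  0.6 44. ] turn -0.001
```

View pics/w9.png

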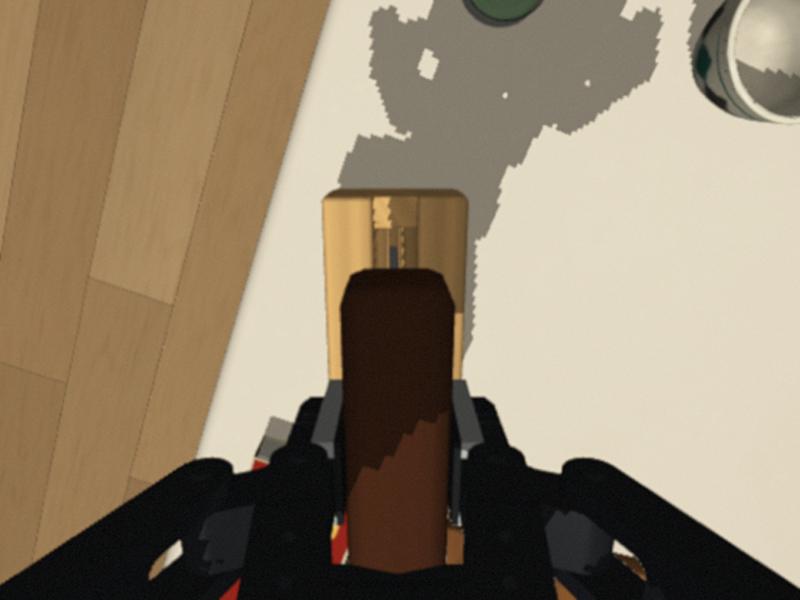

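The blade (394,258) is centred over the slot (396,230). Lowering in stages.

Emit:
{"api": "jog_arm", "payload": {"deltas": [[1.4,0.5,3,0],[1.4,0.5,7,0],[1.4,0.5,11,0],[1.4,0.5,15,0],[1.4,0.5,18,0],[1.4,0.5,21,0],[1.4,0.5,22,0],[1.4,0.5,22,0]]}}

```text
t: 26.27
ee_pos: [0.4946, -0.4268, 0.1008]
tcp_rot: [0.572, 0.82, 0.0, -0.0]
contact_force: [0.6, -0.7, -2.0]
finger_gap: 0.294
grasp_force: 59.6
```

```bash
python3 go.py .4948 -.427 .0795 .354
```

```text
t 26.2667 p [ 0.4946 -0.4268  0.1008] h 0.353 F [ 0.58 -0.72 -1.97]
delta [-0.3  0.2 21.3] turn -0.001
```

No side force; the blade is in the slot. Continuing to the floor.

Emit:
{"api": "jog_arm", "payload": {"deltas": [[0,0,4,0],[0,0,8,0],[0,0,12,0],[0,0,15,0],[0,0,17,0],[0,0,19,0],[0,0,19,0],[0,0,19,0]]}}

```text
t: 26.93
ee_pos: [0.4947, -0.4269, 0.0822]
tcp_rot: [0.572, 0.82, -0.0, -0.0]
contact_force: [0.1, 0.0, -1.6]
finger_gap: 0.297
grasp_force: 59.6
```

Emit:
{"api": "jog_arm", "payload": {"deltas": [[0,0,1,0],[0,0,2,0],[0,0,3,0],[0,0,3,0]]}}

```text
t: 27.27
ee_pos: [0.4947, -0.427, 0.0792]
tcp_rot: [0.572, 0.82, -0.0, 0.0]
contact_force: [-0.8, 0.0, -1.5]
finger_gap: 0.296
grasp_force: 59.6
```

```bash
python3 go.py .4948 -.427 .0795 .354
```

```text
t 27.2667 p [ 0.4947 -0.427   0.0792] h 0.353 F [-0.77  0.03 -1.53]
delta [-0.   0.1 -0.3] turn -0.001
```

Emit:
{"api": "jog_arm", "payload": {"deltas": [[0,0,0.5,0],[0,0,1,0],[0,0,1,0],[0,0,1,0]]}}

```text
t: 27.6
ee_pos: [0.4948, -0.427, 0.0789]
tcp_rot: [0.572, 0.82, -0.0, 0.0]
contact_force: [-1.8, 1.2, 4.7]
finger_gap: 0.295
grasp_force: 60.4
```

Emit:
{"api": "jog_arm", "payload": {"deltas": [[0,0,0,0],[0,0,0,0],[0,0,0,0],[0,0,0,0],[0,0,0,0],[0,0,0,0],[0,0,0,0],[0,0,0,0]], "gripper": -1}}

```text
t: 28.27
ee_pos: [0.4948, -0.427, 0.0783]
tcp_rot: [0.572, 0.82, -0.0, 0.0]
contact_force: [0.3, -0.7, 0.4]
finger_gap: 1.003
grasp_force: 0.0
```

Emit:
{"api": "jog_arm", "payload": {"deltas": [[0,0,-5,0],[0,0,-20,0],[0,0,-45,0],[0,0,-75,0],[0,0,-110,0],[30,0,-140,0],[60,0,-150,0],[60,0,-150,0]]}}

```text
t: 28.93
ee_pos: [0.4734, -0.3672, 0.2323]
tcp_rot: [0.571, 0.821, 0.0, 0.001]
contact_force: [-0.9, 0.5, -0.6]
finger_gap: 0.999
grasp_force: 0.0
```

```bash
sed 's/w1/w10/g' c.py > c2.py; python3 c2.py
```

```text
(no output)
```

View pics/w10.png

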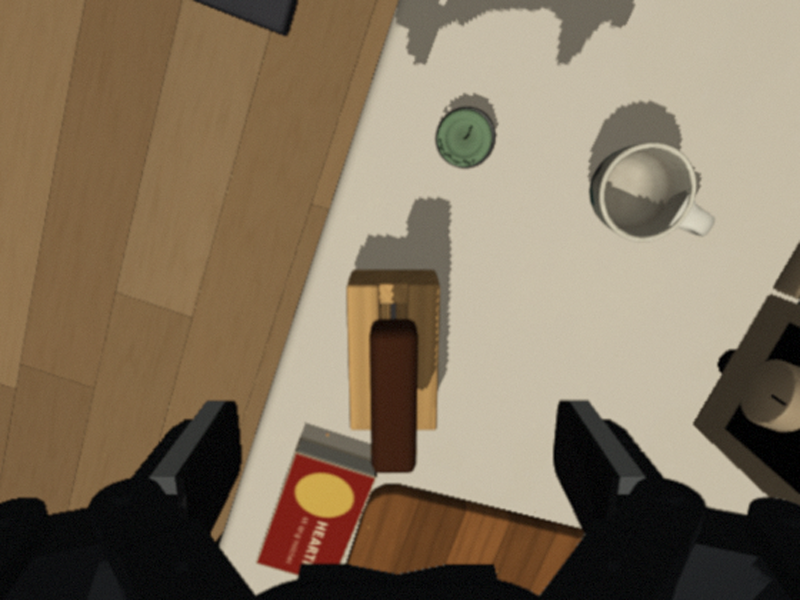

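The scraper stands upright in its block (handle at (394,395)), released. Candle and cup are where they were. Handing in.

```bash
python3 -c "
from workcell import ctrl
print(ctrl.finish_job())"
```

```text
the job is handed in; nothing more can be done
None
```

The job is handed in, with no verdict returned: the biscuit was pressed at about 5.5 N against the far wall, then at about 6 N into the far left corner. It lay in that corner in my last look at the dish, and the scraper stands back in its block, released.

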